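# Clamp the circuit board with the hand nut that fits

## Task

Clamp the circuit board in the bench fixture: one of the three look-alike hand nuts in the tray has the thread of the fixture's stud, so find it by trying them and screw it down until the sprung clamp plate is fully home on the board, then let go. Nuts that do not fit may be left anywhere; leave the bottle, the jar and the screwdriver where they are.

Things in the scene. Friction and masses are not known exactly. Their poses are not given: they have to be found in the camera images.
- fixture: Fixed on the bench: aluminium base 150 (x) x 210 (y) x 20 mm, a green circuit board 120 x 180 x 4 mm on it, an upright steel stud in the middle, round it a sprung clamp plate, and two guide pins (8 mm thick, 50 mm high, at y = +77 and -77 mm). Origin: centre of the underside, at bench height, on the stud's axis; z up.
- stud_tip (a point): Top centre of the stud, 70 mm over the bench. Core 23 mm thick; from 55 mm up a plain nose that tapers to 10 mm at the top; below 55 mm a coarse right-hand thread 32 mm across (clockwise from above screws down): 3 starts 120 degrees apart, ridges 4 mm thick, 10 mm apart, lead 30 mm a turn.
- clamp (a joint): Travel of the aluminium clamp plate (66 x 170 x 12 mm, with a 39 mm hole round the stud), in m: 0 up on its springs (upper face 41 mm over the bench), 0.005 fully home on the board (upper face 36 mm). The springs push up with 6 N at 0 and 11 N at 0.005; it springs back unless a nut holds it. The thread has 2 mm of axial play, so judge it with the nut let go.
- tray: Fixed dark steel tray 110 (x) x 350 (y) x 20 mm with three compartments in a row along its y, one hand nut standing upright in each; walls and floor 5 mm thick. Origin: centre of the underside. The three nuts look alike from outside; which nut is where changes every time.
- pocket_a (a point): Centre of the tray's floor in the +y compartment, 5 mm over the bench; a nut stands here at the start, within 1 mm. Each nut: black, round, 66 mm high, 0.10 to 0.17 kg, closed on top; grip head 60 mm in diameter from 38 to 66 mm above its underside, skirt of 52 mm below; bore open downward, 36 mm wide, 38 mm deep, with 4 mm thick lugs that leave 26 mm free, 5 mm above the underside.
- pocket_b (a point): Centre of the middle compartment's floor, 115 mm from the other two; a nut stands here at the start. The fitting nut has 3 lugs: set on the stud, its underside rests 42 to 52 mm over the bench, and turned clockwise under a light push (a third to two thirds of a turn in all) it screws down until its underside is at 36 mm with the plate home, and friction holds it there.
- pocket_c (a point): Centre of the floor of the tray's -y compartment; a nut stands here at the start. The nuts that do not fit have 14 or 16 lugs: set on the stud, their underside rests on the thread 50 to 53 mm over the bench, and they never screw in: turned clockwise they stall or slip round on top of it.
- bottle: Bystander: white plastic bottle 52 mm in diameter, 130 mm high, loose; origin at the centre of its underside.
- jar: Bystander: amber jar with a yellow lid, 60 mm in diameter, 60 mm high, loose; origin at the centre of its underside.
- driver: Bystander: screwdriver 190 mm long lying on the bench, handle to its -x; origin under its middle.

How it is judged:
By the outcome, as a careful person would: the job done as asked, in the order asked, and still so for the second after the job is handed in, with the robot touching nothing.
It also fails if it takes over 72 s, if anything falls off the work surface, if the arm or the gripper's body presses on something with over 40 N, if the wrist force passes 120 N, or if a joint passes its speed limit or range.

## Robot

A 6-joint arm with a two-finger parallel gripper is mounted at the origin on the work surface. World frame = base frame: x ahead of the robot, y to its left, z up, the work surface at z = 0. Lengths are in m, angles in rad, forces in N, time in s.
With the tool pointing down it reaches from about 0.375 to 0.75 m from the base axis. Payload 9 kg.
Tool frame: the origin (TCP) lies midway between the tips of the shut fingers; the grasp point (between the pads) lies behind it (robot.pinch_z is the z of the grasp point in the tool frame, in m); z points along the fingers, y is the direction in which the jaws open and shut (so a half turn about z gives the same grasp; the last joint's range is limited). The gripper opens to 85 mm and grips with 20 to 120 N. Pads are 22 mm wide; open, the fingers measure 114 mm over their backs; the gripper's body (76 mm by 85 mm) begins 54 mm behind the grasp point. The pads swing forward as they close: fully open they stand 13 mm farther back than shut.
Start: joints at [1, 0.104, 0.097, 1.564, 0, 1.353], TCP at [0.207, 0.563, 0.231] pointing down, gripper open.
Joint ranges: [-2.99, 2.99], [-0.84, 1.86], [-1.1, 1.16], [-1.84, 2.11], [-1.51, 1.56], [-3.14, 3.14]. Speed limits (rad/s): [2.22, 2.22, 2.57, 3.14, 3.14, 3.14].

## Interface

Orientations are given as a rotation vector (axis times angle).
In Python, from cell import robot gives the robot as it stands. The module is installed in compiled form; this text tells all that it offers.
- The arm moves only by the shell command python3 -m crank 'ROWS' [OPENING]. ROWS is JSON, a list of rows, each a list of 2 entries, a list of its own where there are three numbers: the shift along the tool's x, y, z in mm, then the turn about the tool's z in degrees. A call has 1 to 20 rows; each row shifts and turns the commanded pose from where the row before left it, along the tool's axes as they then stand; what a row does not reach is not made up. A row lasts 1/12 s, in which the tool goes at most 41.7 mm and 7.16 degrees, less where a joint would pass 70% of its speed; a pose out of reach is approached as far as the arm can. A call with a gripper value outside its range is refused whole. OPENING is the gripper command: -1 is fully open, 1 is shut, values between are in proportion, set as the call begins (- or left out, the last holds). The fingers move at their own pace and stop on an object; the grip force is fixed at half the most. Time passes only in rows, so rows that do not move let the fingers close. It gives the time, the measured TCP pose, the force and the opening at its end, in the units of the state.
- robot.state(): the state, without advancing time (a new reading comes with each control period).
- robot.capture(name): name is "scene" or "top" or "wrist"; returns (picture, depth): 480x640x3 uint8, red, green, blue; 480x640 float32, m along the optical axis (not along the pixel's ray), 0 where there is no reading.
- robot.camera_params(name): a dict with "mtx" (3x3 intrinsics, pixels), "cam_to_world" (4x4, takes a point from camera to world coordinates). Camera axes: x right, y up, looking along -z (the intrinsics and any distortion apply to the point x, -y, -z); pixel columns grow to the right and rows downward; lengths in m; the calibration is good to about 2 mm. A picture is of the moment at which its call begins: read the wrist's pose just before it. camera_params takes no time and is no camera call; for the wrist camera it gives the pose at the moment of the call.
- robot.finish_job(): hands the job in, once; it reports no verdict.
The state is a dict: "time": time; "joint_positions": joint angles; "qd": joint speeds; "joint_torque": joint torques, N m; "tool_pos": TCP position; "tcp_rot": TCP orientation; "ft_force": force on the tool from outside, world axes, zero at the start; "moment": the same for the moment, N m; "width": finger opening in m.
Only numpy, scipy, OpenCV 4.12 (cv2) and the standard library are available. Lean on these libraries where they do the work, as an engineer would, in place of code of your own. Each camera call takes 0.05 s, during which the arm holds its last target. There are 200 camera calls.

## Working session

There is one attempt and no reset: what is moved stays moved. The work goes in short steps, Python scripts to look and compute and a shell command to move; the robot and the scene stay as the last step left them, time stands still between calls to the robot, and variables do not carry over. Pictures are saved under pics/ and viewed, about 8 in all and at most 12, crops included, and the job is handed in when it is done.

```bash
mkdir -p pics; ls
python3 - <<'E'
from cell import robot
import cv2,numpy as np
s=robot.state();print(s,robot.pinch_z)
ims=[]
for n in("scene","top"):
    p,d=robot.capture(n);cv2.imwrite(f"pics/{n}0.png",p[:,:,::-1]);np.save(f"pics/{n}0d.npy",d)
    c=robot.camera_params(n);print(n,c["mtx"].tolist(),np.round(c["cam_to_world"],3).tolist(),[k for k in c])
E
```

```text
pics
{'time': 0.0, 'joint_positions': array([ 1.00030409e+00,  1.04739042e-01,  9.64488178e-02,  1.56392547e+00,
       -8.17947271e-06,  1.35311199e+00]), 'qd': array([ 2.30901523e-04,  1.40347538e-03, -1.00554747e-03,  2.46190630e-03,
       -1.69329260e-04,  5.52717023e-05]), 'joint_torque': array([-2.26590106e-03, -5.56931627e+01,  5.03647792e+01,  1.72836380e-02,
       -4.52941977e-04,  2.82797691e-05]), 'tool_pos': array([0.20710888, 0.5627436 , 0.23048782]), 'tcp_rot': array([-5.51225138e-01, -3.09230892e+00,  2.06321497e-03]), 'ft_force': array([0.14413384, 0.35960235, 0.53223654]), 'moment': array([-0.0378172 , -0.03210194,  0.00182341]), 'width': 0.08563678306307704} -0.0187
scene [[495.40623887892554, 0.0, 322.2263657622533], [0.0, 495.40623887892554, 239.26492990662513], [0.0, 0.0, 1.0]] [[-0.641, -0.619, 0.454, 1.048], [0.768, -0.514, 0.383, 0.283], [-0.004, 0.594, 0.804, 0.793], [0.0, 0.0, 0.0, 1.0]] ['mtx', 'cam_to_world']
top [[459.9893927106393, 0.0, 310.9655817418835], [0.0, 459.9893927106393, 235.3382552404075], [0.0, 0.0, 1.0]] [[-0.005, 0.986, -0.165, 0.494], [-1.0, -0.006, -0.007, -0.058], [-0.008, 0.165, 0.986, 0.984], [0.0, 0.0, 0.0, 1.0]] ['mtx', 'cam_to_world']
```

View pics/top0.png

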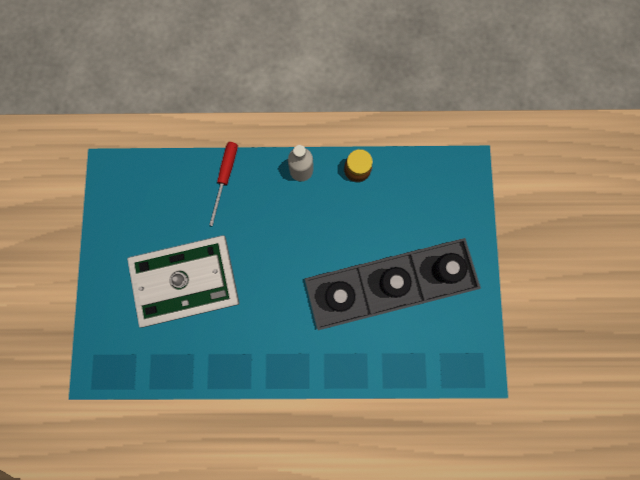

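View pics/scene0.png

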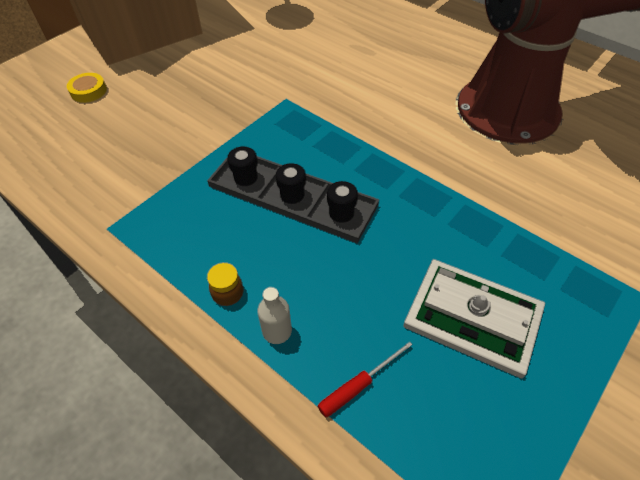

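The top view shows the nut caps at about (340,296), (396,282) and (452,267), the stud at (179,280), and the bystanders at the far edge (up = +x). The scene view agrees: caps at (241,156), (291,171) and (342,188), stud at (480,303).

```bash
cat > h.py <<'E'
import numpy as np,cv2
from cell import robot
def ray(n,u,v,z,c=None):
    c=c or robot.camera_params(n);T=np.array(c["cam_to_world"]);K=np.array(c["mtx"])
    d=T[:3,:3]@np.array([(u-K[0,2])/K[0,0],-(v-K[1,2])/K[1,1],-1]);o=T[:3,3]
    return o+d*(z-o[2])/d[2]
def blob(img,u,v,r,lo,hi=255):
    g=img.min(2);m=((g>=lo)&(g<=hi)).astype(np.uint8)
    k=np.zeros_like(m);cv2.circle(k,(int(u),int(v)),r,1,-1)
    n,l,st,ce=cv2.connectedComponentsWithStats(m*k)
    if n<2:return None
    i=1+np.argmax(st[1:,4]);return ce[i],st[i,2:5]
E
python3 - <<'E'
from h import *
P={"top":[(340,296),(396,282),(452,267)],"scene":[(241,156),(291,171),(342,188)]}
S={"top":(179,280),"scene":(480,303)}
for n in P:
    im=cv2.imread(f"pics/{n}0.png");d=np.load(f"pics/{n}0d.npy")
    for u,v in P[n]:
        c,s=blob(im,u,v,12,110);T=np.array(robot.camera_params(n)["cam_to_world"]);q=ray(n,*c,0.071)
        dd=d[int(c[1]),int(c[0])];zc=ray(n,*c,0.0);o=T[:3,3];f=-T[:3,2];r=(zc-o)/((zc-o)@f)
        print(n,c.round(1),s,q.round(4),"depthpt",(o+r*dd).round(4))
    print(n,"stud",ray(n,*S[n],0.065).round(4))
    im2=cv2.resize(im[S[n][1]-60:S[n][1]+60,S[n][0]-65:S[n][0]+65],None,fx=3,fy=3,interpolation=cv2.INTER_CUBIC);cv2.imwrite(f"pics/stud_{n}.png",im2)
cv2.imwrite("pics/studs.png",np.hstack([cv2.imread("pics/stud_top.png"),cv2.imread("pics/stud_scene.png")]))
E
```

```text
top [340.1 295.9] [ 13  13 137] [ 0.5258 -0.1077  0.071 ] depthpt [ 0.5258 -0.1076  0.0731]
top [396.4 281.5] [ 14  13 138] [ 0.5534 -0.2195  0.071 ] depthpt [ 0.5532 -0.2189  0.0744]
top [452.5 267.2] [ 14  13 135] [ 0.5811 -0.3315  0.071 ] depthpt [ 0.5807 -0.3301  0.0758]
top stud [0.5592 0.2133 0.065 ]
scene [241.1 154.6] [12  9 81] [ 0.5803 -0.3303  0.071 ] depthpt [ 0.5789 -0.3321  0.0689]
scene [290.1 172.1] [13  9 91] [ 0.5526 -0.2185  0.071 ] depthpt [ 0.5534 -0.2177  0.0722]
scene [342.  190.6] [ 13  10 100] [ 0.5251 -0.1068  0.071 ] depthpt [ 0.5257 -0.1064  0.0718]
scene stud [0.5706 0.2231 0.065 ]
```

View pics/studs.png

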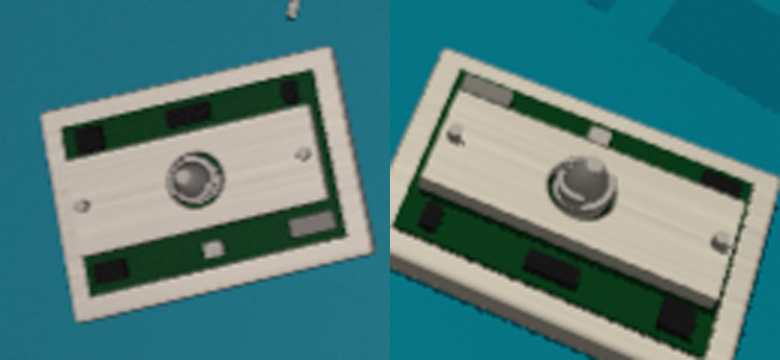

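Nut positions agree between both views to about 1 mm. I'll refine the stud and turn the tool so its axes line up with the world (tool x = -y, tool y = -x).

```bash
python3 - <<'E'
from h import *
a=lambda n,x,y:((179-65+x/3,280-60+y/3) if n=="top" else (480-65+(x-390)/3,303-60+y/3))
for n,L in {"top":[(188,175,.068),(82,206,.05),(303,154,.05)],"scene":[(593,167,.068),(455,133,.05),(719,240,.05)]}.items():
    for x,y,z in L: print(n,ray(n,*a(n,x,y),z).round(4))
c=robot.camera_params("wrist");s=robot.state();print(np.round(c["cam_to_world"],3).tolist(),c["mtx"].tolist())
E
python3 -m crank '[[[0,0,0],-6.89],[[0,0,0],-6.89],[[0,0,0],-6.89],[[0,0,0],-6.89],[[0,0,0],-6.89],[[0,0,0],-6.89],[[0,0,0],-6.89],[[0,0,0],-6.89],[[0,0,0],-6.89],[[0,0,0],-6.89],[[0,0,0],-6.89],[[0,0,0],-6.89],[[0,0,0],-6.89],[[0,0,0],-6.89],[[0,0,0],-6.89],[[0,0,0],-6.89]]'
python3 -c "
from h import *
print(robot.state()['joint_positions'],np.round(robot.camera_params('wrist')['cam_to_world'],3).tolist())"
```

```text
top [0.5623 0.2172 0.068 ]
top [0.5431 0.2934 0.05  ]
top [0.5774 0.145  0.05  ]
scene [0.5625 0.2227 0.068 ]
scene [0.5814 0.1487 0.05  ]
scene [0.547  0.2972 0.05  ]
[[0.346, -0.893, -0.287, 0.134], [0.938, 0.329, 0.108, 0.589], [-0.002, -0.306, 0.952, 0.374], [0.0, 0.0, 0.0, 1.0]] [[418.20165198370677, 0.0, 318.3741440566449], [0.0, 418.20165198370677, 241.94595870310897], [0.0, 0.0, 1.0]]
time: 1.43
tool_pos: [0.2072, 0.5629, 0.2308]
tcp_rot: [2.228, -2.214, 0.0]
ft_force: [0.7, 0.1, -0.4]
width: 0.0853
[ 1.00031120e+00  1.04511236e-01  9.67895048e-02  1.56391069e+00
 -3.57448246e-05 -5.76874215e-01] [[-1.0, 0.006, 0.003, 0.208], [-0.006, -0.952, -0.305, 0.484], [0.001, -0.305, 0.952, 0.374], [0.0, 0.0, 0.0, 1.0]]
```

```bash
python3 -m crank '[[[12,-12,0],0],[[24.5,-25,0],0],[[24.5,-25,0],0],[[24.5,-25,0],0],[[24.5,-25,0],0],[[24.5,-25,0],0],[[24.5,-25,0],0],[[24.5,-25,0],0],[[24.5,-25,0],0],[[24.5,-25,0],0],[[24.5,-25,0],0],[[24.5,-25,0],0],[[24.5,-25,0],0],[[24.5,-26,0],0],[[24.5,-28,0],0],[[0,0,0],0],[[0,0,0],0],[[0,0,0],0]]'
python3 - <<'E'
from h import *
s=robot.state();c=robot.camera_params("wrist");p,d=robot.capture("wrist")
print(s["tool_pos"],s["tcp_rot"],s["joint_positions"],c["cam_to_world"].tolist() if hasattr(c["cam_to_world"],'tolist') else c["cam_to_world"])
cv2.imwrite("pics/w1.png",p[:,:,::-1]);np.save("pics/w1d.npy",d);np.save("pics/w1T.npy",np.array(c["cam_to_world"]))
E
```

```text
time: 2.93
tool_pos: [0.5731, 0.2082, 0.2309]
tcp_rot: [2.221, -2.221, -0.001]
ft_force: [0.4, 0.4, -0.4]
width: 0.0854
[0.57313889 0.2082452  0.23086645] [ 2.22097862e+00 -2.22100931e+00 -1.41794157e-03] [ 1.34177702e-01  1.35612906e-01  1.30275682e-01  1.56650947e+00
  3.34680272e-04 -1.43660498e+00] [[-0.9999990153628512, -0.0006659835404468352, 0.001235208181487629, 0.5735662332745303], [0.0002559439819807942, -0.9520048916588258, -0.30608270246837677, 0.12882450434332848], [0.0013797702728526762, -0.30608208494387673, 0.952004124733923, 0.3737549806643511], [0.0, 0.0, 0.0, 1.0]]
```

View pics/w1.png

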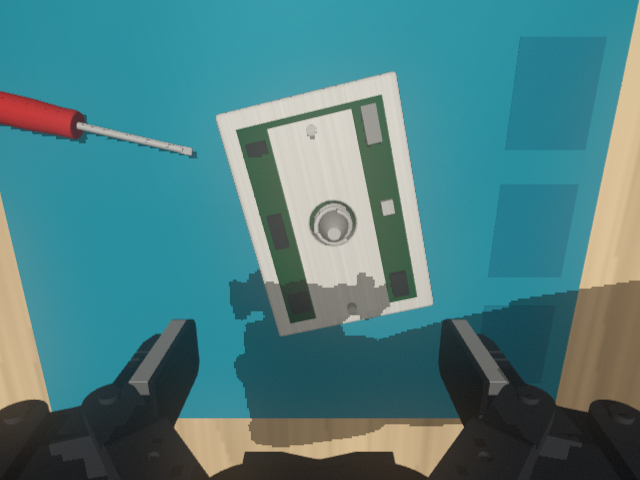

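Stud tip disc at about (334,235), hole ring centre (333,222), guide pin tops at about (311,128) and (352,309).

Run:
```python
from h import *
im=cv2.imread("pics/w1.png");d=np.load("pics/w1d.npy")
c=dict(robot.camera_params("wrist"));c["cam_to_world"]=np.load("pics/w1T.npy")
A=ray("",311,128,.05,c);B=ray("",352,308,.05,c)
print(A,B,np.linalg.norm(A-B),(A+B)/2)
print("tip",ray("",334,235,.07,c),"hole",ray("",333,222,.041,c))
hull=lambda m:cv2.minAreaRect(max(cv2.findContours(m,0,1)[0],key=cv2.contourArea))
h=cv2.cvtColor(im,cv2.COLOR_BGR2HSV)
g=im[195:265,295:375];cv2.imwrite("pics/w1c.png",cv2.resize(g,None,fx=8,fy=8,interpolation=cv2.INTER_CUBIC))
```

```text
[0.57863672 0.14342304 0.05      ] [0.54435073 0.29238475 0.05      ] 0.1528565272472376 [0.56149372 0.2179039  0.05      ]
tip [0.56131155 0.22095694 0.07      ] hole [0.56108986 0.21857075 0.041     ]
```

View pics/w1c.png

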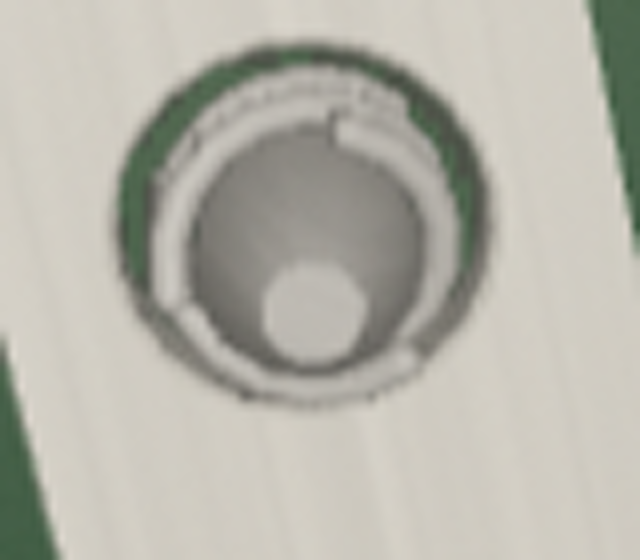

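```bash
python3 -m crank '[[[15,2.5,4],0],[[30,4.5,8],0],[[30,4.5,8],0],[[30,4.5,8],0],[[30,4.5,8],0],[[30,4.5,8],0],[[30,4.5,8],0],[[30,4.5,8],0],[[30,4.5,8],0],[[30,4.5,8],0],[[30,4.5,8],0],[[0,0,0],0],[[0,0,0],0]]'
cat > wr.py <<'E'
from h import *
import sys
s=robot.state();c=dict(robot.camera_params("wrist"));p,d=robot.capture("wrist")
cv2.imwrite(f"pics/{sys.argv[1]}.png",p[:,:,::-1])
t=s["tool_pos"];q=np.linalg.inv(c["cam_to_world"])@np.array([t[0],t[1],.071,1]);K=np.array(c["mtx"])
u=K[0,0]*q[0]/-q[2]+K[0,2];v=-K[1,1]*q[1]/-q[2]+K[1,2]
print("tcp",t.round(4),s["tcp_rot"].round(3),"proj",u,v)
b=blob(p,u,v,70,110);print(b,ray("",*b[0],.071,c).round(4),"q6",s["joint_positions"][5])
E
python3 wr.py w2
```

```text
time: 4.07
tool_pos: [0.5255, -0.1067, 0.147]
tcp_rot: [-2.221, 2.222, 0.001]
ft_force: [-0.2, -0.2, 0.5]
width: 0.0853
tcp [ 0.5255 -0.1067  0.147 ] [-2.221e+00  2.222e+00  1.000e-03] proj 318.74658489105207 257.32966424901105
(array([318.26365796, 254.31472684]), array([  48,   45, 1684], dtype=int32)) [ 0.5258 -0.1085  0.071 ] q6 -2.014815088073349
```

Nut cap centred at (318,254), 2 mm from where the tool points. Descend and grip.

```bash
python3 -m crank '[[[2,0,10],0],[[0,0,20],0],[[0,0,20],0],[[0,0,20],0],[[0,0,20],0],[[0,0,15],0],[[0,0,8],0],[[0,0,0],0]]' && python3 -m crank '[[[0,0,0],0],[[0,0,0],0],[[0,0,0],0],[[0,0,0],0],[[0,0,0],0],[[0,0,0],0]]' 1 && python3 -m crank '[[[0,0,0],0],[[0,0,-5],0],[[0,0,-5],0],[[0,0,0],0]]'
```

```text
time: 4.78
tool_pos: [0.525, -0.1071, 0.0322]
tcp_rot: [2.223, -2.218, -0.005]
ft_force: [0.6, 0.2, -0.9]
width: 0.0855
time: 5.28
tool_pos: [0.5273, -0.1091, 0.036]
tcp_rot: [-2.221, 2.22, -0.004]
ft_force: [-0.3, 1.8, 6.9]
width: 0.0586
time: 5.62
tool_pos: [0.5268, -0.1091, 0.0457]
tcp_rot: [-2.222, 2.221, -0.002]
ft_force: [-0.3, 0.3, -2.2]
width: 0.0587
```

```bash
python3 -m crank '[[[0,0,-20],0],[[0,0,-30],0],[[-10,-1,-25],0],[[-29,-3,-5],0],[[-29,-3,0],0],[[-29,-3,0],0],[[-29,-3,0],0],[[-29,-3,0],0],[[-29,-3,0],0],[[-29,-3,0],0],[[-29,-3,0],0],[[-29,-3,0],0],[[-29,-3,0],0],[[-29,-3,0],0],[[0,0,0],0],[[0,0,0],0],[[0,0,0],0]]'; python3 -c "
from h import *
p,d=robot.capture('wrist');cv2.imwrite('pics/w3.png',p[:,:,::-1])
p,d=robot.capture('scene');cv2.imwrite('pics/s3.png',cv2.resize(p[200:400,380:600,::-1],None,fx=3,fy=3))"
```

```text
time: 7.03
tool_pos: [0.5598, 0.22, 0.1241]
tcp_rot: [2.222, -2.22, -0.0]
ft_force: [-1.2, -0.9, -2.2]
width: 0.0586
```

View pics/s3.png

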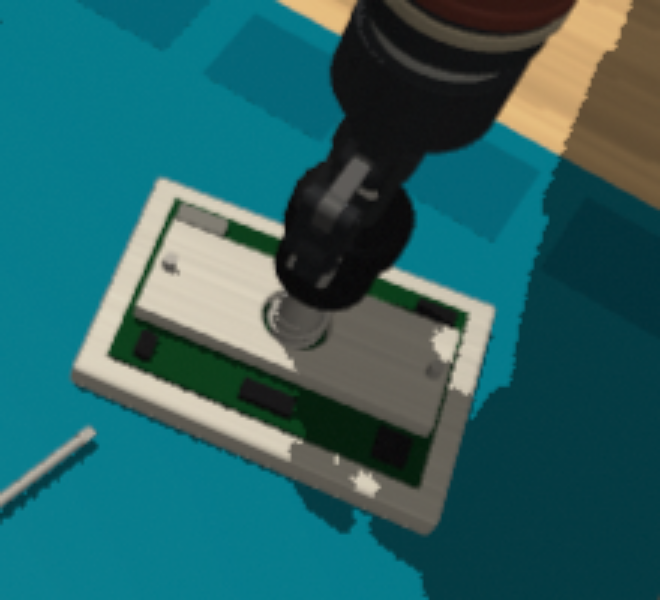

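The nut is held upright above the stud. Lower gently.

```bash
python3 -m crank '[[[0,-1,8],0],[[0,0,12],0],[[0,0,8],0],[[0,0,5],0],[[0,0,0],0]]'; for i in 1 ; do python3 -m crank '[[[0,0,2],0],[[0,0,2],0],[[0,0,0],0]]';python3 -m crank '[[[0,0,1.5],0],[[0,0,1.5],0],[[0,0,0],0]]'; done
```

```text
time: 7.55
tool_pos: [0.5597, 0.2198, 0.089]
tcp_rot: [2.22, -2.22, -0.003]
ft_force: [-0.8, 0.9, -2.0]
width: 0.0587
time: 7.8
tool_pos: [0.5611, 0.2202, 0.0873]
tcp_rot: [-2.222, 2.221, -0.0]
ft_force: [0.1, -0.1, -1.6]
width: 0.0583
time: 8.05
tool_pos: [0.561, 0.2203, 0.0842]
tcp_rot: [-2.222, 2.221, 0.0]
ft_force: [0.2, -0.1, -0.9]
width: 0.0586
```

```bash
python3 -m crank '[[[0,0,1],0],[[0,0,1],0],[[0,0,0],0]]';python3 -m crank '[[[0,0,1],0],[[0,0,1],0],[[0,0,0],0]]'
```

```text
time: 8.3
tool_pos: [0.5611, 0.2203, 0.0824]
tcp_rot: [-2.222, 2.221, -0.0]
ft_force: [0.6, 0.0, -0.1]
width: 0.0587
time: 8.55
tool_pos: [0.562, 0.2204, 0.0815]
tcp_rot: [-2.22, 2.219, -0.002]
ft_force: [1.0, -0.4, 3.7]
width: 0.0588
```

```bash
python3 -m crank '[[[0,0,0.4],7],[[0,0,0.3],7],[[0,0,0.3],7],[[0,0,0.3],7],[[0,0,0.3],7],[[0,0,0.3],7],[[0,0,0],0]]';python3 -c "
from cell import robot
s=robot.state();print(s['moment'],s['joint_positions'][5])"
```

```text
time: 9.13
tool_pos: [0.5624, 0.2201, 0.081]
tcp_rot: [-1.265, 2.872, -0.002]
ft_force: [-3.8, -0.9, 15.8]
width: 0.0589
[-0.09556193  0.88099611 -0.16476752] -0.6727691874159294
```

```bash
python3 -m crank '[[[0,0,0],7],[[0,0,0],7],[[0,0,0],7],[[0,0,0],7],[[0,0,0],7],[[0,0,0],7],[[0,0,0],0]]';python3 -c "
from cell import robot
s=robot.state();print(s['moment'],s['joint_positions'][5])";python3 -m crank '[[[0,0,0.2],7],[[0,0,0],7],[[0,0,0.2],7],[[0,0,0],7],[[0,0,0.2],7],[[0,0,0],7],[[0,0,0],0]]';python3 -c "
from cell import robot
s=robot.state();print(s['moment'],s['joint_positions'][5])"
```

```text
time: 9.72
tool_pos: [0.562, 0.2204, 0.081]
tcp_rot: [-0.152, 3.135, 0.001]
ft_force: [-2.6, 0.9, 14.9]
width: 0.0588
[ 0.23125031  0.99557787 -0.13576622] 0.0602727183920956
time: 10.3
tool_pos: [0.5619, 0.2204, 0.0809]
tcp_rot: [0.981, 2.982, 0.002]
ft_force: [-6.1, -0.5, 18.9]
width: 0.0585
[ 0.09660721  1.66175249 -0.18971318] 0.7932256764247692
```

Nut a slipped round through 126° under 15–19 N with no descent, so it does not fit. Set it aside on the bench between the fixture and the tray.

```bash
python3 -m crank '[[[0,0,-10],-7],[[0,0,-18],-7],[[0,0,-15],-7],[[0,0,0],-7],[[0,0,0],-7],[[0,0,0],-7],[[0,0,0],-7],[[0,0,0],-7],[[0,0,0],-7],[[0,0,0],-7],[[0,0,0],-7],[[0,0,0],-7],[[0,0,0],-7],[[0,0,0],-7],[[0,0,0],-7],[[0,0,0],-7],[[0,0,0],-7],[[0,0,0],-7]]'; python3 -m crank '[[[15,4,0],0],[[30,10,0],0],[[30,10,0],0],[[30,10,0],0],[[30,10,0],0],[[30,10,5],0],[[30,8,15],0],[[0,0,25],0],[[0,0,20],0],[[0,0,15],0],[[0,0,8],0],[[0,0,0],0],[[0,0,0],0]]'
```

```text
time: 11.8
tool_pos: [0.5609, 0.2202, 0.1206]
tcp_rot: [2.228, -2.214, -0.0]
ft_force: [0.1, 0.9, -1.5]
width: 0.059
time: 12.88
tool_pos: [0.4991, 0.0253, 0.0329]
tcp_rot: [-2.222, 2.221, 0.0]
ft_force: [0.5, -0.4, -1.9]
width: 0.0592
```

```bash
python3 -m crank '[[[0,0,1],0],[[0,0,0.5],0],[[0,0,0],0]]'; python3 -m crank '[[[0,0,0],0],[[0,0,0],0],[[0,0,0],0],[[0,0,-15],0],[[0,0,-30],0],[[0,0,-35],0],[[10,-2,-25],0],[[30,-6,-11],0],[[30,-7,0],0],[[30,-7,0],0],[[30,-7,0],0],[[30,-7,0],0],[[30,-7,0],0],[[30,-7,0],0],[[25,-5,0],0],[[0,0,0],0],[[0,0,0],0]]' -1; python3 wr.py w4
```

```text
time: 13.13
tool_pos: [0.4994, 0.0253, 0.0317]
tcp_rot: [-2.222, 2.22, -0.001]
ft_force: [0.2, -0.5, -1.8]
width: 0.0588
time: 14.55
tool_pos: [0.5541, -0.2209, 0.1471]
tcp_rot: [-2.22, 2.223, 0.001]
ft_force: [0.4, 0.5, -0.6]
width: 0.0855
tcp [ 0.5541 -0.2209  0.1471] [-2.220e+00  2.223e+00  1.000e-03] proj 318.7722987223248 257.3412911289358
(array([316.67081655, 234.30281948]), array([ 138,  109, 2731], dtype=int32)) [ 0.5552 -0.2343  0.071 ] q6 -2.1677957409753428
```

```bash
sed -i 's/u,v,70,110/u,v,38,110/' wr.py; python3 wr.py w5
```

```text
tcp [ 0.554  -0.2198  0.1471] [-2.221e+00  2.222e+00  1.000e-03] proj 318.7763534721565 257.2608872019337
(array([320.09144893, 256.78741093]), array([  47,   45, 1684], dtype=int32)) [ 0.5533 -0.2201  0.071 ] q6 -2.1675866236909918
```

View pics/w5.png

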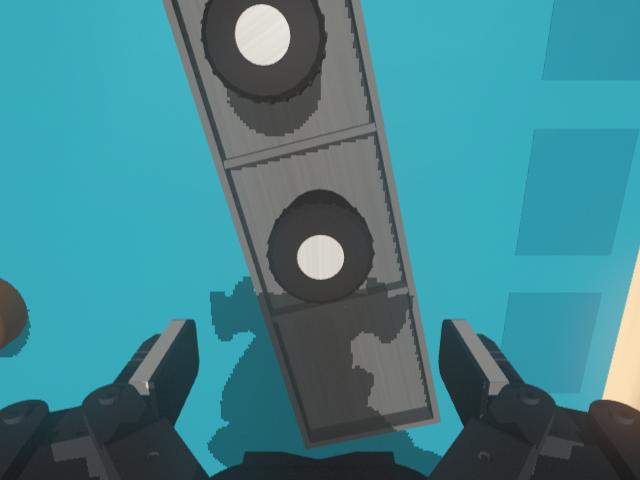

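The middle nut's cap at (320,257) is right under the tool. Grip it and carry it to the stud.

```bash
python3 -m crank '[[[0,0.7,10],0],[[0,0,25],0],[[0,0,30],0],[[0,0,25],0],[[0,0,15],0],[[0,0,8],0],[[0,0,0],0]]'; python3 -m crank '[[[0,0,0],0],[[0,0,0],0],[[0,0,0],0],[[0,0,0],0],[[0,0,0],0],[[0,0,0],0]]' 1; python3 -m crank '[[[0,0,-15],0],[[0,0,-30],0],[[-10,0,-30],0],[[-31,-0.6,-15],0],[[-33,-0.6,0],0],[[-33,-0.6,0],0],[[-33,-0.6,0],0],[[-33,-0.6,0],0],[[-33,-0.6,0],0],[[-33,-0.6,0],0],[[-33,-0.6,0],0],[[-33,-0.6,0],0],[[-33,-0.6,0],0],[[-33,-0.6,0],0],[[-33,-0.6,0],0],[[-30,-0.6,0],0],[[-6,0,0],0],[[0,0,0],0],[[0,0,0],0],[[0,0,0],0]]'
```

```text
time: 15.23
tool_pos: [0.5521, -0.2181, 0.0319]
tcp_rot: [2.223, -2.219, -0.005]
ft_force: [-0.4, 0.9, -1.1]
width: 0.0853
time: 15.73
tool_pos: [0.5547, -0.2204, 0.0363]
tcp_rot: [-2.221, 2.22, -0.005]
ft_force: [-1.0, 0.8, 7.1]
width: 0.0587
time: 17.4
tool_pos: [0.5613, 0.2192, 0.1245]
tcp_rot: [2.221, -2.222, 0.0]
ft_force: [0.9, -0.1, -1.9]
width: 0.0588
```

```bash
python3 -m crank '[[[-0.8,0,10],0],[[0,0,14],0],[[0,0,10],0],[[0,0,5],0],[[0,0,1.5],0],[[0,0,1],0],[[0,0,0],0],[[0,0,0],0]]'; python3 -m crank '[[[0,0,1],0],[[0,0,1],0],[[0,0,0],0]]'
```

```text
time: 18.07
tool_pos: [0.5614, 0.221, 0.0833]
tcp_rot: [-2.221, 2.221, -0.001]
ft_force: [-0.1, 0.8, -1.7]
width: 0.059
time: 18.32
tool_pos: [0.5617, 0.2213, 0.0819]
tcp_rot: [-2.221, 2.22, -0.001]
ft_force: [-0.9, -0.2, 4.8]
width: 0.0588
```

```bash
python3 -m crank '[[[0.7,0,0.4],7],[[0,0,0.3],7],[[0,0,0.2],7],[[0,0,0.2],7],[[0,0,0.2],7],[[0,0,0.2],7],[[0,0,0],0]]'; python3 -m crank '[[[0,0,0.2],7],[[0,0,0.2],7],[[0,0,0],7],[[0,0,0],7],[[0,0,0],7],[[0,0,0],7],[[0,0,0],0]]'; python3 -m crank '[[[0,0,0],7],[[0,0,0],7],[[0,0,0],7],[[0,0,0],7],[[0,0,0],7],[[0,0,0],7],[[0,0,0],0]]';python3 -c "
from cell import robot
s=robot.state();print(s['moment'],s['joint_positions'][5])"
```

```text
time: 18.9
tool_pos: [0.5627, 0.2201, 0.0814]
tcp_rot: [-1.265, 2.872, -0.003]
ft_force: [0.8, -0.9, 7.6]
width: 0.059
time: 19.48
tool_pos: [0.5622, 0.2202, 0.0814]
tcp_rot: [-0.152, 3.135, -0.001]
ft_force: [-3.0, -0.9, 13.5]
width: 0.0586
time: 20.07
tool_pos: [0.5622, 0.2201, 0.0812]
tcp_rot: [0.981, 2.981, 0.001]
ft_force: [-2.3, -3.8, 11.9]
width: 0.0588
[-0.77012168  0.56354314 -0.04196703] 0.7933645896184652
```

Nut b also slips round on top (126°, 8–13 N, no descent). Set it aside and fetch nut c.

```bash
python3 -m crank '[[[0,0,-10],-7],[[0,0,-18],-7],[[0,0,-15],-7],[[0,0,0],-7],[[0,0,0],-7],[[0,0,0],-7],[[0,0,0],-7],[[0,0,0],-7],[[0,0,0],-7],[[0,0,0],-7],[[0,0,0],-7],[[0,0,0],-7],[[0,0,0],-7],[[0,0,0],-7],[[0,0,0],-7],[[0,0,0],-7],[[0,0,0],-7],[[0,0,0],-7]]'; python3 -m crank '[[[15,-4,0],0],[[30,-10,0],0],[[30,-10,0],0],[[30,-10,0],0],[[30,-10,0],0],[[30,-10,5],0],[[30,-6,15],0],[[0,0,25],0],[[0,0,20],0],[[0,0,15],0],[[0,0,8],0],[[0,0,0],0],[[0,0,0],0]]'
```

```text
time: 21.57
tool_pos: [0.5611, 0.2204, 0.122]
tcp_rot: [-2.229, 2.214, -0.0]
ft_force: [-0.3, 0.3, -1.2]
width: 0.0585
time: 22.65
tool_pos: [0.6213, 0.0255, 0.0342]
tcp_rot: [-2.222, 2.22, -0.0]
ft_force: [1.2, -0.9, -1.3]
width: 0.0586
```

```bash
python3 -m crank '[[[0,0,1.5],0],[[0,0,1],0],[[0,0,0],0]]'; python3 -m crank '[[[0,0,0],0],[[0,0,0],0],[[0,0,0],0],[[0,0,-15],0],[[0,0,-30],0],[[0,0,-35],0],[[10,1,-25],0],[[30,3,-10],0],[[33,4,0],0],[[33,4,0],0],[[33,4,0],0],[[33,4,0],0],[[33,4,0],0],[[33,4,0],0],[[33,4,0],0],[[33,4,0],0],[[33,4,0],0],[[20,2,0],0],[[0,0,0],0],[[0,0,0],0]]' -1; python3 wr.py w6
```

```text
time: 22.9
tool_pos: [0.6215, 0.0255, 0.0319]
tcp_rot: [-2.222, 2.22, -0.001]
ft_force: [-0.1, -0.3, -1.5]
width: 0.0585
time: 24.57
tool_pos: [0.579, -0.3326, 0.1463]
tcp_rot: [-2.22, 2.223, 0.0]
ft_force: [0.4, 0.1, 0.4]
width: 0.0853
tcp [ 0.579  -0.3326  0.1463] [-2.22   2.223  0.   ] proj 318.81220295925164 257.8290862434405
(array([315.56193896, 259.29682825]), array([  48,   45, 1671], dtype=int32)) [ 0.5808 -0.3318  0.071 ] q6 -2.28624911177072
```

```bash
python3 -m crank '[[[0,-1.5,10],0],[[0,0,25],0],[[0,0,30],0],[[0,0,25],0],[[0,0,15],0],[[0,0,7.5],0],[[0,0,0],0]]'; python3 -m crank '[[[0,0,0],0],[[0,0,0],0],[[0,0,0],0],[[0,0,0],0],[[0,0,0],0],[[0,0,0],0]]' 1; python3 -m crank '[[[0,0,-15],0],[[0,0,-30],0],[[-12,0,-30],0],[[-36,1.3,-15],0],[[-36,1.3,0],0],[[-36,1.3,0],0],[[-36,1.3,0],0],[[-36,1.3,0],0],[[-36,1.3,0],0],[[-36,1.3,0],0],[[-36,1.3,0],0],[[-36,1.3,0],0],[[-36,1.3,0],0],[[-36,1.3,0],0],[[-36,1.3,0],0],[[-36,1.3,0],0],[[-36,1.3,0],0],[[-36,1.3,0],0],[[-36,1.4,0],0],[[0,0,0],0]]'; python3 -m crank '[[[0,0,0],0],[[0,0,0],0]]'
```

```text
time: 25.2
tool_pos: [0.5801, -0.3295, 0.0314]
tcp_rot: [2.223, -2.219, -0.006]
ft_force: [-0.8, 0.8, -0.5]
width: 0.0854
time: 25.7
tool_pos: [0.582, -0.3325, 0.0361]
tcp_rot: [-2.222, 2.22, -0.005]
ft_force: [0.1, 0.0, 6.4]
width: 0.0585
time: 27.37
tool_pos: [0.5587, 0.2619, 0.1245]
tcp_rot: [-2.226, 2.214, 0.002]
ft_force: [1.5, -0.3, -0.8]
width: 0.0585
time: 27.53
tool_pos: [0.5597, 0.2563, 0.1242]
tcp_rot: [-2.222, 2.22, -0.001]
ft_force: [0.2, -0.7, -0.5]
width: 0.0586
```

```bash
python3 -m crank '[[[12,-0.7,0],0],[[16,-0.4,0],0],[[8,-0.4,0],0],[[0,0,0],0],[[0,0,0],0],[[0,0,0],0]]'; python3 -m crank '[[[0,0,10],0],[[0,0,14],0],[[0,0,10],0],[[0,0,5],0],[[0,0,1.5],0],[[0,0,0],0],[[0,0,0],0]]'; python3 -m crank '[[[0,0,1],0],[[0,0,1],0],[[0,0,0],0]]'
```

```text
time: 28.03
tool_pos: [0.5614, 0.2201, 0.1241]
tcp_rot: [-2.221, 2.222, 0.0]
ft_force: [-0.4, -0.0, -1.6]
width: 0.0583
time: 28.62
tool_pos: [0.5614, 0.2205, 0.0838]
tcp_rot: [-2.222, 2.22, -0.0]
ft_force: [-0.1, 0.2, -0.7]
width: 0.0592
time: 28.87
tool_pos: [0.5614, 0.2204, 0.0816]
tcp_rot: [-2.222, 2.221, -0.0]
ft_force: [-0.1, -0.0, -0.6]
width: 0.0586
```

No contact yet where the other two already rested; go on lower.

```bash
python3 -m crank '[[[0,0,1],0],[[0,0,1],0],[[0,0,0],0]]'; python3 -m crank '[[[0,0,1],0],[[0,0,1],0],[[0,0,0],0]]'
```

```text
time: 29.12
tool_pos: [0.5614, 0.2204, 0.0796]
tcp_rot: [-2.222, 2.221, -0.0]
ft_force: [0.1, 0.8, 0.1]
width: 0.0587
time: 29.37
tool_pos: [0.5617, 0.2205, 0.0789]
tcp_rot: [-2.221, 2.22, -0.001]
ft_force: [-2.9, -0.3, 9.5]
width: 0.0584
```

```bash
python3 -m crank '[[[0,0,0.5],7],[[0,0,0.6],7],[[0,0,0.6],7],[[0,0,0.6],7],[[0,0,0],0]]'; python3 -m crank '[[[0,0,0.6],7],[[0,0,0.6],7],[[0,0,0.6],7],[[0,0,0.6],7],[[0,0,0],0]]'
```

```text
time: 29.78
tool_pos: [0.5622, 0.2202, 0.0765]
tcp_rot: [-1.606, 2.698, -0.002]
ft_force: [-1.0, -0.2, 7.6]
width: 0.0588
time: 30.2
tool_pos: [0.5622, 0.22, 0.0741]
tcp_rot: [-0.906, 3.006, -0.002]
ft_force: [-1.4, -2.6, 8.3]
width: 0.0588
```

It screws in: 4.8 mm down at a steady 8 N. Continue.

```bash
python3 -m crank '[[[0,0,0.6],7],[[0,0,0.6],7],[[0,0,0.6],7],[[0,0,0.6],7],[[0,0,0],0]]'; python3 -m crank '[[[0,0,0.6],7],[[0,0,0.6],7],[[0,0,0.6],7],[[0,0,0.6],7],[[0,0,0],0]]';python3 -c "
from cell import robot
s=robot.state();print(s['moment'],s['joint_positions'][5])"
```

```text
time: 30.62
tool_pos: [0.5622, 0.2199, 0.072]
tcp_rot: [-0.152, 3.136, -0.001]
ft_force: [-2.6, -2.4, 10.9]
width: 0.0589
time: 31.03
tool_pos: [0.5621, 0.2202, 0.07]
tcp_rot: [0.611, 3.079, 0.001]
ft_force: [-4.0, -0.6, 12.8]
width: 0.0589
[-0.32052976  0.8816851  -0.02529996] 0.5488982457441393
```

```bash
python3 -m crank '[[[0,0,0.6],7],[[0,0,0.6],7],[[0,0,0.6],7],[[0,0,0.6],7],[[0,0,0],0]]'; for i in 1; do python3 -c "
from cell import robot
s=robot.state();print(s['moment'],s['joint_positions'][5])"; done; python3 -m crank '[[[0,0,0.5],7],[[0,0,0.4],7],[[0,0,0.3],7],[[0,0,0],0]]';python3 -c "
from cell import robot
s=robot.state();print(s['moment'],s['joint_positions'][5])"
```

```text
time: 31.45
tool_pos: [0.5624, 0.2206, 0.0677]
tcp_rot: [1.337, 2.84, 0.003]
ft_force: [-2.1, 1.9, 11.2]
width: 0.059
[ 0.20491544  0.69875671 -0.06804929] 1.0376334955999413
time: 31.78
tool_pos: [0.5627, 0.2205, 0.067]
tcp_rot: [1.832, 2.549, 0.004]
ft_force: [-1.9, -0.3, 14.7]
width: 0.0588
[-0.00898612  0.79615969 -0.03666312] 1.4040772761489133
```

```bash
M='from cell import robot
s=robot.state();print(s["moment"],s["joint_positions"][5])'; python3 -m crank '[[[0,0,0],7],[[0,0,0],7],[[0,0,0],7],[[0,0,0],0]]';python3 -c "$M"; python3 -m crank '[[[0,0,0],7],[[0,0,0],7],[[0,0,0],7],[[0,0,0],0]]';python3 -c "$M"
```

```text
time: 32.12
tool_pos: [0.5629, 0.2208, 0.067]
tcp_rot: [2.266, 2.173, 0.006]
ft_force: [-1.3, 1.9, 14.2]
width: 0.0585
[ 0.20628741  0.62198285 -0.11742176] 1.7706299377126964
time: 32.45
tool_pos: [0.5621, 0.221, 0.0668]
tcp_rot: [2.625, 1.725, 0.005]
ft_force: [-4.0, 0.4, 16.9]
width: 0.0586
[ 0.32478291  1.32871633 -0.86805206] 2.1365824973686216
```

The torque is rising (0.87 N·m), so the nut is seating. A little more.

```bash
M='from cell import robot
s=robot.state();print(s["moment"],s["joint_positions"][5],s["ft_force"])'; python3 -m crank '[[[0,0,0],5],[[0,0,0],5],[[0,0,0],0]]';python3 -c "$M"; python3 -m crank '[[[0,0,0],5],[[0,0,0],5],[[0,0,0],0]]';python3 -c "$M"
```

```text
time: 32.7
tool_pos: [0.5625, 0.2215, 0.0666]
tcp_rot: [-2.763, -1.495, -0.007]
ft_force: [-2.1, 4.5, 11.7]
width: 0.0588
[0.94242339 0.47134307 0.09939471] 2.3077382099461237 [-2.10901878  4.49788522 11.74669145]
time: 32.95
tool_pos: [0.5627, 0.2214, 0.0663]
tcp_rot: [-2.883, -1.248, -0.007]
ft_force: [0.1, 4.0, 7.9]
width: 0.0587
[ 0.70550815 -0.23558856 -0.34212441] 2.4828439444501877 [0.11948549 3.97899796 7.93714751]
```

Let go, retreat and look.

```bash
python3 -m crank '[[[0,0,0],0],[[0,0,0],0],[[0,0,0],0],[[0,0,-15],0],[[0,0,-30],0],[[0,0,-30],0],[[0,0,-30],0],[[0,0,0],0],[[0,0,0],0]]' -1
python3 - <<'E'
from h import *
for n in("scene","top","wrist"):
    c=dict(robot.camera_params(n));p,d=robot.capture(n);cv2.imwrite(f"pics/{n}9.png",p[:,:,::-1]);np.save(f"pics/{n}9d.npy",d);np.save(f"pics/{n}9T.npy",np.array(c["cam_to_world"]))
a=cv2.imread("pics/scene9.png")[200:400,380:600];a=cv2.resize(a,None,fx=2.5,fy=2.5,interpolation=2)
b=cv2.imread("pics/wrist9.png");b=cv2.resize(b,None,fx=.39,fy=.39,interpolation=3)
o=np.zeros((500,800,3),np.uint8);o[:,:550]=a;o[:187,550:]=b[:187,:250];cv2.imwrite("pics/r9.png",o)
E
```

```text
time: 33.7
tool_pos: [0.5624, 0.2204, 0.1712]
tcp_rot: [2.88, 1.253, 0.005]
ft_force: [-0.1, 0.4, -0.4]
width: 0.0854
```

View pics/r9.png

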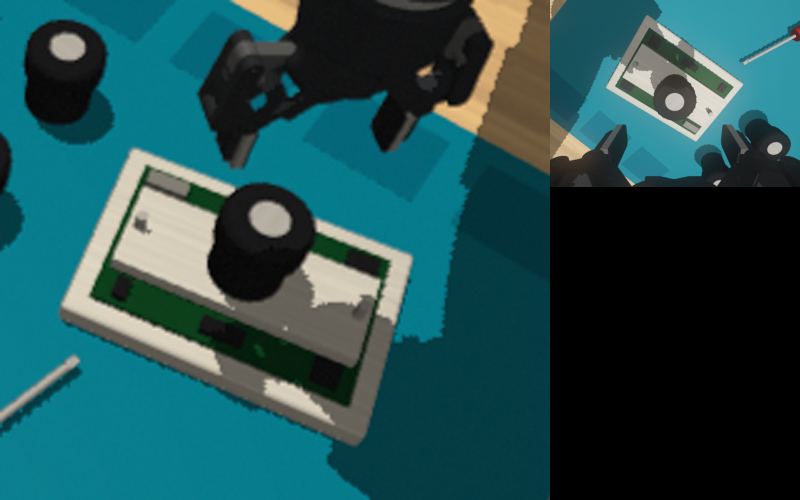

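The nut stands upright on the plate. I'll measure the plate's drop by comparing depth maps before and after, using the fixture's base rim as reference.

Run:
```python
from h import *
yaw=np.arctan2(-(0.5786-0.5443),-(0.1434-0.2924)) # direction of fixture y axis
ey=np.array([0.5443-0.5786,0.2924-0.1434]);ey/=np.linalg.norm(ey);ex=np.array([ey[1],-ey[0]])
def pts(n,f,T):
    d=np.load(f"pics/{n}{f}d.npy");K=np.array(robot.camera_params(n)["mtx"]);v,u=np.mgrid[:480,:640]
    p=np.stack([(u-K[0,2])/K[0,0]*d,-(v-K[1,2])/K[1,1]*d,-d],-1);return p@T[:3,:3].T+T[:3,3]
for n in("scene","top"):
    T=np.array(robot.camera_params(n)["cam_to_world"])
    for f in "09":
        p=pts(n,f,T);r=p[...,:2]-np.array([.5625,.220]);X=r@ex;Y=r@ey;Z=p[...,2]
        for nm,m in {"plate+y":(abs(X)<25)&(Y>45)&(Y<68),"plate-y":(abs(X)<25)&(Y<-45)&(Y>-68)} .items(): pass
        R={"plate+y":(abs(X)<.024)&(Y>.042)&(Y<.068),"plate-y":(abs(X)<.024)&(Y<-.042)&(Y>-.068),
           "rim":(abs(Y)<.08)&(abs(X)<.073)&(abs(X)>.064),"nut top":(np.hypot(X,Y)<.02)&(Z>.08)}
        print(n,f,{k:(round(float(np.median(Z[m])),4),round(float(Z[m].std()),4),int(m.sum())) for k,m in R.items() if m.any()})
im=cv2.imread("pics/wrist9.png");T=np.load("pics/wrist9T.npy");p=pts("wrist","9",T)
r=p[...,:2]-np.array([.5625,.220]);X=r@ex;Y=r@ey;Z=p[...,2]
R={"plate+y":(abs(X)<.024)&(Y>.042)&(Y<.068),"plate-y":(abs(X)<.024)&(Y<-.042)&(Y>-.068),"rim":(abs(Y)<.08)&(abs(X)<.073)&(abs(X)>.064),"nut":(np.hypot(X,Y)<.02)&(Z>.08)}
print("wrist",{k:(round(float(np.median(Z[m])),4),int(m.sum())) for k,m in R.items() if m.any()})
T=np.load("pics/w1T.npy");d=np.load("pics/w1d.npy");np.save("pics/wrist1d.npy",d);p=pts("wrist","1",T)
r=p[...,:2]-np.array([.5625,.220]);X=r@ex;Y=r@ey;Z=p[...,2]
R={"plate+y":(abs(X)<.024)&(Y>.042)&(Y<.068),"plate-y":(abs(X)<.024)&(Y<-.042)&(Y>-.068),"rim":(abs(Y)<.08)&(abs(X)<.073)&(abs(X)>.064)}
print("wrist before",{k:(round(float(np.median(Z[m])),4),int(m.sum())) for k,m in R.items() if m.any()})
```

```text
scene 0 {'plate+y': (0.0412, 0.0013, 396), 'plate-y': (0.041, 0.0013, 360), 'rim': (0.0202, 0.003, 891)}
scene 9 {'plate+y': (0.0372, 0.0989, 625), 'plate-y': (0.0361, 0.0653, 355), 'rim': (0.02, 0.0034, 740), 'nut top': (0.1027, 0.0696, 561)}
top 0 {'plate+y': (0.0419, 0.0017, 294), 'plate-y': (0.0424, 0.0018, 294), 'rim': (0.021, 0.0018, 659)}
top 9 {'plate+y': (0.037, 0.0139, 203), 'plate-y': (0.6204, 0.1557, 4540), 'rim': (0.5941, 0.2929, 1305), 'nut top': (0.1031, 0.0016, 341)}
wrist {'plate+y': (0.2045, 6805), 'plate-y': (0.0362, 1998), 'rim': (0.0202, 5448), 'nut': (0.2417, 8660)}
wrist before {'plate+y': (0.0411, 1534), 'plate-y': (0.0412, 2057), 'rim': (0.2929, 8553)}
```

```bash
python3 -m crank '[[[0,0,-20],0],[[0,0,-20],0],[[-15,-16,-10],0],[[-20,-21,0],0],[[-20,-21,0],0],[[-13,-15,0],0],[[0,0,0],0],[[0,0,0],0],[[0,0,0],0]]'
python3 - <<'E'
from h import *
ey=np.array([0.5443-0.5786,0.2924-0.1434]);ey/=np.linalg.norm(ey);ex=np.array([ey[1],-ey[0]])
for n in("scene","top","wrist"):
    c=dict(robot.camera_params(n));p,d=robot.capture(n);cv2.imwrite(f"pics/{n}10.png",p[:,:,::-1])
    for lab,dd,T in[("after",d,np.array(c["cam_to_world"]))]+([("before",np.load(f"pics/{n}0d.npy"),np.array(c["cam_to_world"]))] if n!="wrist" else[("before",np.load("pics/w1d.npy"),np.load("pics/w1T.npy"))]):
        K=np.array(c["mtx"]);v,u=np.mgrid[:480,:640]
        P=np.stack([(u-K[0,2])/K[0,0]*dd,-(v-K[1,2])/K[1,1]*dd,-dd],-1)@T[:3,:3].T+T[:3,3]
        r=P[...,:2]-np.array([.5625,.220]);X=r@ex;Y=r@ey;Z=P[...,2];ok=(Z<.05)&(dd>0)
        R={"plate+y":ok&(Z>.03)&(abs(X)<.022)&(Y>.042)&(Y<.066),"plate-y":ok&(Z>.03)&(abs(X)<.022)&(Y<-.042)&(Y>-.066),"rim":ok&(Z<.028)&(Z>.012)&(abs(Y)<.08)&(abs(X)<.073)&(abs(X)>.066)}
        print(n,lab,{k:(round(float(Z[m].mean())*1e3,2),round(float(Z[m].std())*1e3,2),int(m.sum())) for k,m in R.items() if m.any()})
E
```

```text
time: 34.6
tool_pos: [0.4616, 0.2202, 0.2185]
tcp_rot: [-2.881, -1.253, 0.001]
ft_force: [0.4, -0.7, -1.1]
width: 0.0854
scene after {'plate+y': (36.03, 1.3, 332), 'plate-y': (36.04, 1.24, 299), 'rim': (19.98, 1.5, 586)}
scene before {'plate+y': (41.2, 1.3, 332), 'plate-y': (41.11, 1.34, 301), 'rim': (20.12, 1.5, 681)}
top after {'plate+y': (37.02, 1.6, 161), 'plate-y': (36.69, 1.59, 244), 'rim': (21.05, 1.71, 474)}
top before {'plate+y': (42.04, 1.7, 249), 'plate-y': (42.22, 1.72, 249), 'rim': (20.94, 1.7, 502)}
wrist after {'plate+y': (36.04, 0.76, 2148), 'plate-y': (36.15, 0.74, 1152), 'rim': (20.21, 0.76, 3281)}
wrist before {'plate+y': (41.15, 0.7, 1300), 'plate-y': (41.24, 0.72, 1736), 'rim': (20.09, 0.75, 2823)}
```

View pics/top10.png

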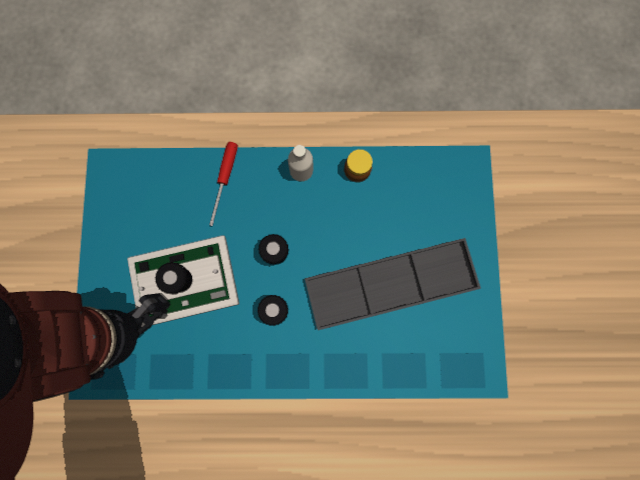

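The plate dropped 5.0–5.5 mm in all three cameras, to 36.0 mm. The top view shows the driver (222,180), bottle (300,163) and jar (359,165) at the same pixels as before. The rejected nuts stand upright at (273,249) and (272,310).

```bash
python3 -c "
from cell import robot
print(robot.finish_job())"
```

```text
the job is handed in; nothing more can be done
None
```

The circuit board is clamped and the job is handed in. The fitting nut was the one in pocket_c.

- **Trying the nuts:** The nuts from pocket_a and pocket_b each slipped round on top of the thread for 126° without going down. I stood both upright on the bench between the fixture and the tray. The pocket_c nut screwed in straight away. I turned it about 220° in all; the torque peaked at about 0.9 N·m, and over the last 20° or so the fingers may have been slipping on the nut.
- **Last checks, with the nut let go and the arm clear:** The scene and wrist cameras put the plate's upper face at 36.0–36.2 mm, against 41.1–41.2 mm before. The top camera read 36.7–37.0 mm against 42.0–42.2 mm, but it also reads the base rim about 1 mm high, so the drop agrees.
- **Bystanders:** By eye, the bottle, jar and screwdriver are at the same place in the top picture as at the start.
- **Time and mishap:** The clock read about 35 s at hand-in. I overshot the stud by 36 mm on the third carry, at safe height, and moved back without touching anything.

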